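# Pack the laptop travel tray

### The arm

A 6-joint arm with a two-finger parallel gripper is mounted at the origin on the work surface; the furniture and walls round the work are solid. World frame = base frame: x ahead of the robot, y to its left, z up, the work surface at z = 0. Lengths are in m, angles in rad, forces in N, time in s.
With the tool pointing down it reaches from about 0.375 to 0.9 m from the base axis. Payload 3.1 kg.
Tool frame: the origin (TCP) lies at the centre of the arm's flange, where the gripper is bolted on; the fingertips stand robot.tip_extent ahead of it and the grasp point (between the pads) lies 164 mm ahead of it (robot.tip_extent is the distance from the TCP to the fingertips, in m); z points along the fingers, y is the line along which they close (so a half turn about z gives the same grasp; the last joint's range is limited). The gripper opens to 87 mm and grips with 3 to 60 N. Pads are 19 mm wide; open, the fingers measure 117 mm over their backs; the gripper's body (75 mm by 190 mm) begins 51 mm behind the grasp point.
Start: joints at [1.109, 0.527, 1.433, -0, 1.181, -0.178], TCP at [0.175, 0.6, 0.405] pointing down, gripper open.
Joint ranges: [-3.08, 3.08], [-0.75, 2.2], [0.22, 2.44], [-1.43, 4.57], [0, 2.65], [-2.85, 2.85]. Speed limits (rad/s): [2.79, 2.79, 3.14, 3.14, 3.14, 3.14].

### API

Orientations are given as a unit quaternion [x, y, z, w].
In Python, from rig import get_obs, camera, hand_in, cut_out, robot gives the robot as it stands.
- The arm moves only by the tool step_arm, never from a script. Its argument "rows" is a list of rows, each a list of 6 numbers: the shift along the world's x, y, z in m, then the turn, a rotation vector about the world's x, y, z in degrees. A call has 1 to 12 rows; each row shifts and turns the commanded pose from where the row before left it; what a row does not reach is not made up. A row lasts 1/8 s, in which the tool goes at most 62.5 mm and 10.7 degrees, less where a joint would pass 70% of its speed; a pose out of reach is approached as far as the arm can. A call is refused whole if a number of a shift passes 0.0625 or a number of a turn 10.7, either way. A call with a gripper value outside its range is refused whole. "jaw" is the finger opening in m, from 0 to 0.087, set as the call begins (left out, the last holds). The fingers move at their own pace and stop on an object; "squeeze" is the grip in N (left out, the last holds). Time passes only in rows, so rows that do not move let the fingers close. It gives the time, the measured TCP pose, the force, the opening and the grip force at its end, in the units of the state.
- get_obs(): the state, without advancing time (a new reading comes with each control period).
- camera(name): name is "side" or "top"; returns a dict with "pixels" (384x512x3 uint8, blue, green, red), "depth" (384x512 float32, m along the optical axis (not along the pixel's ray), 0 where there is no reading), "fov_y" (degrees; the focal length in pixels is half the picture's height over the tangent of half this angle, whatever the lens; pixels are square), "cx", "cy" (the principal point, pixels), "extrinsics" (4x4, takes a point from camera to world coordinates). Camera axes: x right, y up, looking along -z (the intrinsics and any distortion apply to the point x, -y, -z); pixel columns grow to the right and rows downward; lengths in m; the calibration is good to about 2 mm. A picture is of the moment at which its call begins.
- hand_in(): hands the job in; it is judged then, once.
Trained networks look in the newest picture that a camera, given by its name, has taken for a name from the list of things; names that differ only in an ending like _2 or _b are one class to them, and where a whole thing is asked for, a point or a joint stands for the part that bears it (a point fixed in the world has none). Each returns a list of dicts, best first, with "confidence" (0 to 1); they miss things now and then, are a little off and sometimes report something else, mostly with a low value. They report only what shows in the picture. A call takes as long as a camera call.
- cut_out(label, camera): "region" (384x512 bool, what is visible of it) and "extent" ([centre column, centre row, width, height] in pixels, round what is visible of it).
The state is a dict: "time": time; "q": joint angles; "joint_velocities": joint speeds; "joint_torque": joint torques, N m; "position": TCP position; "tool_rot": TCP orientation; "ft_force": force on the tool from outside, world axes, zero at the start; "moment": the same for the moment, N m; "grip_width": finger opening in m; "grip_force": force on a finger pad.
Only numpy, scipy, OpenCV 4.12 (cv2) and the standard library are available. Lean on these libraries where they do the work, as an engineer would, in place of code of your own. Each camera call takes 0.05 s, during which the arm holds its last target. There are 200 camera calls.

### The job

Pack my laptop travel tray: lay the two orange tilt wedges side by side, head to tail with their sloping faces together, in the orange-lined bay, the mouse right side up in the long bay and the USB stick in the small grey bay beside the wedges, all lying flat on the bay floors. The grey wedge and the blue eraser stay behind on the desk: do not disturb them.

Things in the scene. Friction and masses are not known exactly. Their poses are not given: they have to be found in the camera images.
- tray: Black tray, fixed. Origin: centre of underside. 144 mm in x, 178 in y; floor 3 thick, walls 4 thick, 12 high. Inner bays, centres in tray x, y (mm): long grey mouse bay 136 x 74 at (0, -48); orange-lined wedge bay 76 (x) by 92 (y) at (-30, 39), wide enough for two wedges only head to tail; small grey USB bay 56 (x) by 92 (y) at (40, 39).
- wedge_1: Orange wedge, 60 g, on its side, 24 mm high. From above: 80 mm long, 40 wide at the head, 16 at the tail. Origin: underside, below the tab; x to the head (face at +35, tail at -45 mm); straight long face at y = -15; sloping face from y = +25 (head) to +1 (tail). Grip the tab on top: 24 mm in x, 14 in y, z 24 to 46. At the start the head points away from the robot.
- wedge_1_head (a point): Point of wedge_1 on its head face, 35 mm along its x from its origin, 12 mm above its underside.
- wedge_2: A second orange wedge, the same in every way as wedge_1 (size, origin, axes). Head to tail with sloping faces together the two make a block 80 x 56 mm.
- wedge_2_head (a point): Point of wedge_2 on its head face, 35 mm along its x from its origin, 12 mm above its underside.
- mouse: White computer mouse, 105 mm long, 52 wide, 36 high, domed, 85 g. Origin: centre of the underside; z up. Its long axis, towards the wheel, lies 8 degrees (0.14 rad) clockwise of its own x from above. Pinch its long sides; fingertips 13 mm above its underside hold it and clear the tray's walls.
- usb_stick: Black USB stick, metal plug, lying flat, 8.5 mm thick, 20 g. Black body 34 x 17 mm, narrower plug 12 mm more. Origin: underside, near the stick's middle; z up. The plug points 38 degrees (0.663 rad) clockwise of its own x from above; the black body's middle is at x = -4.7, y = +3.3 mm, the whole stick's middle 6 mm from there towards the plug.
- eraser: Look-alike that stays on the desk: blue and white eraser, 52 x 18 x 12 mm. Origin: centre of the underside. Not to be moved.
- grey_wedge: Look-alike that stays on the desk: a grey wedge of the same shape and size as the orange ones (same origin and axes). Not to be moved.

How it is judged:
By the outcome, as a careful person would: the job done as asked, in the order asked, and still so for the second after the job is handed in, with the robot touching nothing.
It also fails if it takes over 96 s, if anything falls off the work surface, if the arm or the gripper's body presses on something with over 40 N, if the wrist force passes 120 N, or if a joint passes its speed limit or range.

## Working session

There is one attempt and no reset: what is moved stays moved. The work goes in short steps, Python scripts to look and compute and a tool call to move; the robot and the scene stay as the last step left them, time stands still between calls to the robot, and variables do not carry over. Pictures are saved under pics/ and viewed, at most 14 in all, crops included, and the job is handed in when it is done.

Besides the shell and the picture viewer there is one more tool, called after "Emit:" as name([rows], argument=value, ...), one row to a line, values as JSON. step_arm: Moves the arm, as the interface text tells. Its arguments: {"type":"object","properties":{"rows":{"type":"array"},"jaw":{"type":"number"},"squeeze":{"type":"number"}},"required":["rows"]}

```bash
mkdir -p pics; ls; cat > h.py <<'E'
import numpy as np, cv2
from rig import get_obs, camera, hand_in, cut_out, robot
def world(c):
    d=c["depth"].astype(float); f=d.shape[0]/2/np.tan(np.radians(c["fov_y"])/2)
    v,u=np.mgrid[:d.shape[0],:d.shape[1]]
    P=np.stack([(u-c["cx"])*d/f,-(v-c["cy"])*d/f,-d,np.ones_like(d)],-1)
    W=(P@np.array(c["extrinsics"]).T)[...,:3]; W[d==0]=np.nan
    return W
E
python3 - <<'E'
from h import *
for n in("top","side"):
    c=camera(n); cv2.imwrite(f"pics/{n}0.png",c["pixels"]); np.savez(f"{n}0.npz",W=world(c),px=c["pixels"])
    print(n,c["fov_y"],c["cx"],c["cy"],np.round(c["extrinsics"],3).tolist(),[k for k in c])
    W=world(c)
    for l in["tray","wedge_1","wedge_1_head","mouse","usb_stick","eraser","grey_wedge"]:
        for r in cut_out(l,n):
            m=r["region"]; p=W[m]; p=p[~np.isnan(p[:,0])]
            print(l,round(r["confidence"],2),np.round(r["extent"]),m.sum(),np.round(np.median(p,0),3),"zmax",np.round(np.percentile(p[:,2],98),3))
print(robot, get_obs())
E
```

```text
pics
top 54.961853044934394 256.10171799319033 191.17795516786944 [[-0.009, 0.983, -0.185, 0.384], [-1.0, -0.01, -0.005, -0.026], [-0.007, 0.185, 0.983, 0.911], [0.0, 0.0, 0.0, 1.0]] ['pixels', 'depth', 'fov_y', 'cx', 'cy', 'extrinsics']
tray 0.74 [361. 216.  93.  77.] 4354 [ 0.495 -0.28   0.004] zmax 0.013
wedge_1 0.88 [210. 231.  22.  37.] 376 [0.459 0.095 0.025] zmax 0.047
wedge_1 0.72 [153. 166.  24.  33.] 411 [0.616 0.229 0.024] zmax 0.047
wedge_1 0.51 [363. 215.  89.  74.] 4221 [ 0.494 -0.281  0.004] zmax 0.013
wedge_1_head 0.75 [153. 167.  28.  33.] 408 [0.615 0.229 0.024] zmax 0.047
mouse 0.96 [256. 165.  25.  42.] 763 [ 0.615 -0.022  0.028] zmax 0.035
eraser 0.64 [258. 224.  13.  19.] 164 [ 0.474 -0.03   0.012] zmax 0.015
grey_wedge 0.77 [209. 167.  14.  33.] 389 [0.621 0.101 0.024] zmax 0.047
side 50.093954557962796 257.79156855166576 193.78413959965948 [[-0.184, 0.758, -0.625, 0.029], [-0.983, -0.142, 0.118, 0.079], [0.001, 0.636, 0.772, 0.7], [0.0, 0.0, 0.0, 1.0]] ['pixels', 'depth', 'fov_y', 'cx', 'cy', 'extrinsics']
tray 0.95 [384. 216. 111.  78.] 4796 [ 0.494 -0.277  0
[... 696 characters left out ...]
0> {'time': 0.8, 'q': array([ 1.10850748e+00,  5.27424395e-01,  1.43268606e+00,  2.27751554e-05,
        1.18140672e+00, -1.78520685e-01]), 'joint_velocities': array([ 0.00024781, -0.00029212,  0.00035934,  0.00083216,  0.00246642,
       -0.00073272]), 'joint_torque': array([ 7.67735455e-04, -4.39942431e+01, -1.76981896e+01,  6.34433585e-02,
        5.02112915e-02, -7.20521115e-06]), 'position': array([0.17495412, 0.59998602, 0.40479935]), 'tool_rot': array([1.41412791e-01, 9.89950716e-01, 3.91378782e-05, 1.88727365e-06]), 'ft_force': array([-0.08470461,  0.59416594, -0.24839041]), 'moment': array([ 0.00844481, -0.00034657, -0.02230129]), 'grip_force': 0.0, 'grip_width': 0.0872450381648133}
```

```bash
python3 - <<'E'
from h import *
a=cv2.imread("pics/top0.png")[130:270,110:430]; b=cv2.imread("pics/side0.png")[160:300,110:450]
b=b[:,:320]
cv2.imwrite("pics/c0.png",cv2.resize(np.vstack([a,b]),None,fx=2.1,fy=2.1,interpolation=cv2.INTER_CUBIC))
E
```

```text
(no output)
```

View pics/c0.png

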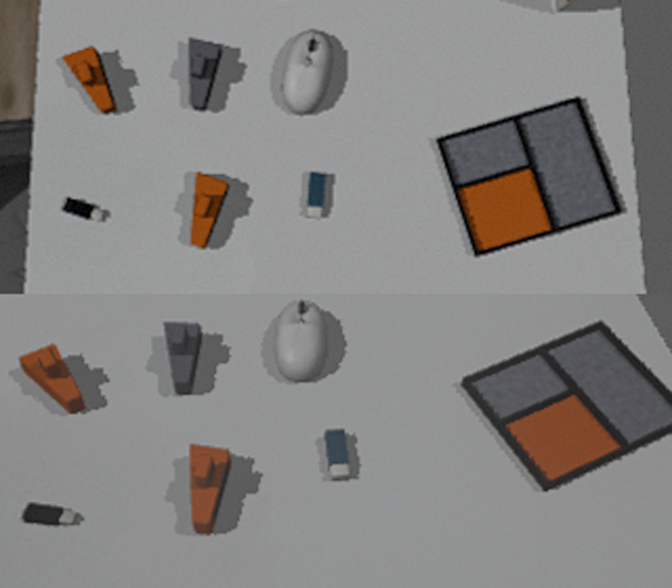

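The picture shows both orange wedges with their heads up (+x) at about (88,80) and (208,210), the grey wedge at (203,73), the mouse with its wheel up at (308,72), and the USB stick at (85,210) with its plug to the right. The eraser is at (316,195). The tray's orange bay is at (505,212), with the USB bay above it at (485,152) and the mouse bay to the right.

```bash
cat > fit.py <<'E'
from h import *
from scipy.optimize import minimize
from scipy.ndimage import label
body=np.array([[x,y,z] for x,y in[(35,-15),(35,25),(-45,1),(-45,-15)] for z in(0,24)])/1e3
tab=np.array([[x,y,z] for x in(-12,12) for y in(-7,7) for z in(24,46)])/1e3
# stick in its own frame: origin = whole middle, x towards plug (46 long)
sb=np.array([[x,y,z] for x in(-23,11) for y in(-8.5,8.5) for z in(0,8.5)])/1e3
sp=np.array([[x,y,z] for x in(11,23) for y in(-6,6) for z in(2,6.5)])/1e3
def project(c,P):
    f=192/np.tan(np.radians(c["fov_y"])/2); E=np.array(c["extrinsics"])
    q=(P-E[:3,3])@E[:3,:3]
    return np.stack([c["cx"]+f*q[:,0]/-q[:,2], c["cy"]-f*q[:,1]/-q[:,2]],-1)
S=4
def tf(p,P,z0=0):
    a=p[2]; R=np.array([[np.cos(a),-np.sin(a),0],[np.sin(a),np.cos(a),0],[0,0,1]])
    return P@R.T+[p[0],p[1],z0]
def fit(cams,masks,parts,p0,z0=0):
    ms=[cv2.resize(m.astype(np.float32),None,fx=S,fy=S,interpolation=cv2.INTER_LINEAR)>.5 for m in masks]
    def cost(p):
        p=[p[0],p[1],p[2]/10]
        t=0
        for c,m in zip(cams,ms):
            im=np.zeros(m.shape,np.uint8)
            for P in parts:
                q=((project(c,tf(p,P,z0))+.5)*S-.5)
                cv2.fillConvexPoly(im,np.round(cv2.convexHull(q.astype(np.float32))*16).astype(np.int32),1,shift=4)
            im=im>0; t+=1-(im&m).sum()/max(1,(im|m).sum())
        return t/len(ms)
    best=None
    for k in(0,.15,-.15,.3,-.3):
        x0=np.array([p0[0],p0[1],(p0[2]+k)*10])
        sx=np.array([x0]+[x0+d for d in([.008,0,0],[0,.008,0],[0,0,1.5])])
        r=minimize(cost,x0,method="Nelder-Mead",options=dict(initial_simplex=sx,xatol=2e-4,fatol=1e-4))
        if best is None or r.fun<best.fun: best=r
    return np.array([best.x[0],best.x[1],best.x[2]/10]),best.fun
def near(W,m,xy,r):
    return m&(np.hypot(W[...,0]-xy[0],W[...,1]-xy[1])<r)
def orange(px):
    h=cv2.cvtColor(px,cv2.COLOR_BGR2HSV); return (h[...,0]<22)&(h[...,1]>110)&(h[...,2]>60)
def tray_fit(W,p0):
    z=W[...,2]; m=near(W,(z>.008)&(z<.016),p0,.13); P=W[m][:,:2]
    cl=np.array([(-70,-87,70,-87),(-70,87,70,87),(-70,-87,-70,87),(70,-87,70,87),(-70,-9,70,-9),(10,-9,10,87)])/1e3
    def cost(p,full=False):
        a=p[2]; R=np.array([[np.cos(a),-np.sin(a)],[np.sin(a),np.cos(a)]]); L=(P-p[:2])@R; d=[]
        for x0,y0,x1,y1 in cl:
            A=np.array([x0,y0]);B=np.array([x1,y1]);t=np.clip(((L-A)@(B-A))/((B-A)@(B-A)),0,1)
            d.append(np.linalg.norm(L-A-t[:,None]*(B-A),axis=1))
        d=np.min(d,0); return np.mean(np.minimum(d,.012)**2)*1e6
    b=min((minimize(cost,[p0[0]+i,p0[1]+j,p0[2]],method="Nelder-Mead",options=dict(initial_simplex=[[p0[0]+i,p0[1]+j,p0[2]],[p0[0]+i+.01,p0[1]+j,p0[2]],[p0[0]+i,p0[1]+j+.01,p0[2]],[p0[0]+i,p0[1]+j,p0[2]+.1]],xatol=1e-5)) for i in(-.01,0,.01) for j in(-.01,0,.01)),key=lambda r:r.fun)
    return b.x,b.fun,len(P)
E
python3 - <<'E'
from fit import *
C=[camera("top"),camera("side")]; W=[world(c) for c in C]
for i in(0,1):
    d=W[i]; m=near(d,d[...,2]<.003,(.55,.05),.1); print("desk z",np.nanmedian(d[...,2][m]),np.nanstd(d[...,2][m]))
    r=tray_fit(d,(.495,-.28,.25)); print("tray",np.round(r[0],4),np.degrees(r[0][2]).round(2),r[1:])
for n,p in dict(far=(.615,.23,.35),near=(.458,.096,-.1)).items():
    M=[near(w,orange(c["pixels"]),p,.08) for c,w in zip(C,W)]
    for s in([0],[1],[0,1]):
        r=fit([C[i] for i in s],[M[i] for i in s],[body,tab],p); print(n,s,np.round(r[0],4),np.degrees(r[0][2]).round(1),r[1].round(3))
for n,p,z,rad in(("grey",(.618,.102),.005,.06),("eraser",(.474,-.03),.006,.05),("mouse",(.612,-.02),.006,.08),("usb",(.461,.242),.005,.05)):
    for i in(0,1):
        w=W[i]; m=near(w,w[...,2]>z,p,rad); P=w[m][:,:2].astype(np.float32)
        b=cv2.minAreaRect(P*1000); print(n,i,np.round(P.mean(0),4),np.round(b[0]),np.round(b[1]),round(b[2],1),"ax",np.degrees(np.arctan2(*np.linalg.svd(P-P.mean(0),full_matrices=False)[2][0][::-1])).round(1))
w=W; M=[near(w,w[...,2]>.004,(.461,.242),.045) for w in W]
for s in([0],[1],[0,1]):
    r=fit([C[i] for i in s],[M[i] for i in s],[sb,sp],(.461,.242,-1.7)); print("usb",s,np.round(r[0],4),np.degrees(r[0][2]).round(1),r[1].round(3))
print(robot.tip_extent)
E
```

```text
desk z -0.00017550160443047247 0.001514210997775751
tray [ 0.4952 -0.2791  0.2777] 15.91 (np.float64(2.2507426247688924), 618)
desk z 0.0005774927572373967 0.001144853509440027
tray [ 0.4974 -0.2783  0.2804] 16.06 (np.float64(2.4427255424884944), 943)
far [0] [0.6178 0.2375 0.3805] 21.8 0.232
far [1] [0.6198 0.2349 0.308 ] 17.6 0.143
far [0, 1] [0.6178 0.2355 0.3426] 19.6 0.201
near [0] [ 0.4619  0.0977 -0.3515] -20.1 0.158
near [1] [ 0.4654  0.0973 -0.299 ] -17.1 0.288
near [0, 1] [ 0.4627  0.0975 -0.332 ] -19.0 0.231
grey 0 [0.6213 0.1012] [627.  99.] [77. 81.] 36.7 ax 175.3
grey 1 [0.6168 0.1029] [621. 109.] [37. 81.] 76.1 ax 173.1
eraser 0 [ 0.4746 -0.0309] [475. -31.] [19. 52.] 84.6 ax 175.3
eraser 1 [ 0.4757 -0.0299] [477. -30.] [19. 53.] 84.3 ax 174.1
mouse 0 [ 0.6175 -0.0224] [621. -22.] [ 54. 103.] 78.8 ax 167.9
mouse 1 [ 0.6109 -0.0192] [622. -22.] [ 54. 102.] 80.4 ax 168.0
usb 0 [0.4602 0.2417] [463. 249.] [66. 21.] 80.5 ax 71.8
usb 1 [0.4619 0.2424] [448. 246.] [47. 48.] 69.3 ax -108.2
usb [0] [ 0.4599  0.2405 -1.9178] -109.9 0.132
usb [1] [ 0.4641  0.241  -1.9212] -110.1 0.168
usb [0, 1] [ 0.4609  0.2409 -1.9179] -109.9 0.236
0.1822
```

Emit:
step_arm([
  [0.05,0,0,0,0,-9],
  [0.05,0,0,0,0,-9],
  [0.05,0,0,0,0,-9],
], jaw=0.06, squeeze=20)

```text
time: 1.27
position: [0.3262, 0.6, 0.4049]
tool_rot: [0.371, 0.929, 0.0, -0.0]
ft_force: [0.5, 1.0, 0.5]
grip_width: 0.0652
grip_force: 0.0
```

```bash
cat > wf.py <<'E'
from fit import *
def omask(px):
    p=px.astype(int); return (p[...,2]>1.35*p[...,0]+8)
def wedge(C,W,p,rad=.075):
    out=[]
    M=[cv2.morphologyEx(near(w,omask(c["pixels"]),p,rad).astype(np.uint8),cv2.MORPH_OPEN,np.ones((2,2),np.uint8))>0 for c,w in zip(C,W)]
    for i,w in enumerate(W):
        t=near(w,(w[...,2]>.042)&(w[...,2]<.055),p,.05); print(" tab cam",i,t.sum(),np.round(w[t].mean(0),4) if t.any() else None)
    for s in([0],[1],[0,1]):
        r=fit([C[i] for i in s],[M[i] for i in s],[body,tab],p); print(" ",s,np.round(r[0],4),np.degrees(r[0][2]).round(1),r[1].round(3))
        out.append(r[0])
    return out,M
def overlay(C,poses,fn,boxes,parts=(body,tab)):
    v=[]
    for c,o,b in zip(C,poses,boxes):
        k=6; im=cv2.resize(c["pixels"],None,fx=k,fy=k,interpolation=cv2.INTER_CUBIC)
        for p in o:
            for P in parts:
                q=(project(c,tf(p,P))+.5)*k
                cv2.polylines(im,[cv2.convexHull(q.astype(np.float32)).astype(np.int32)],True,(255,255,0),1)
        v.append(im[b[1]*k:b[3]*k,b[0]*k:b[2]*k])
    cv2.imwrite(fn,np.hstack(v))
E
python3 - <<'E'
from wf import *
C=[camera("top"),camera("side")]; W=[world(c) for c in C]
ps=[]
for n,p in dict(far=(.615,.23,.35),near=(.458,.096,-.2)).items():
    print(n); o,M=wedge(C,W,p); ps.append(o)
overlay(C,[[ps[0][0],ps[1][0]],[ps[0][1],ps[1][1]]],"pics/ov1.png",[(135,145,200+0,245) if 0 else (140,145,228,255),(117,178,225,288) if 0 else (120,180,208,288)][:1]+[(120,178,228,288)][:1])if 0 else None
v=[]
for i,b in((0,(138,148,225,255)),(1,(118,180,226,287))):
    overlay([C[i]],[[ps[0][i],ps[1][i]]],f"pics/_o{i}.png",[b]); v.append(cv2.imread(f"pics/_o{i}.png"))
im=np.hstack(v); print(im.shape); cv2.imwrite("pics/ov1.png",cv2.resize(im,None,fx=.67,fy=.67,interpolation=cv2.INTER_AREA))
E
```

```text
far
 tab cam 0 55 [0.6156 0.2341 0.0454]
 tab cam 1 62 [0.6171 0.2351 0.0459]
  [0] [0.6153 0.2347 0.3641] 20.9 0.118
  [1] [0.6159 0.2325 0.3241] 18.6 0.086
  [0, 1] [0.6148 0.2332 0.3455] 19.8 0.12
near
 tab cam 0 58 [0.4609 0.0957 0.0453]
 tab cam 1 84 [0.4615 0.0968 0.0461]
  [0] [ 0.4595  0.095  -0.3571] -20.5 0.102
  [1] [ 0.4635  0.0954 -0.3065] -17.6 0.2
  [0, 1] [ 0.4603  0.0952 -0.3335] -19.1 0.16
(642, 1170, 3)
```

View pics/ov1.png

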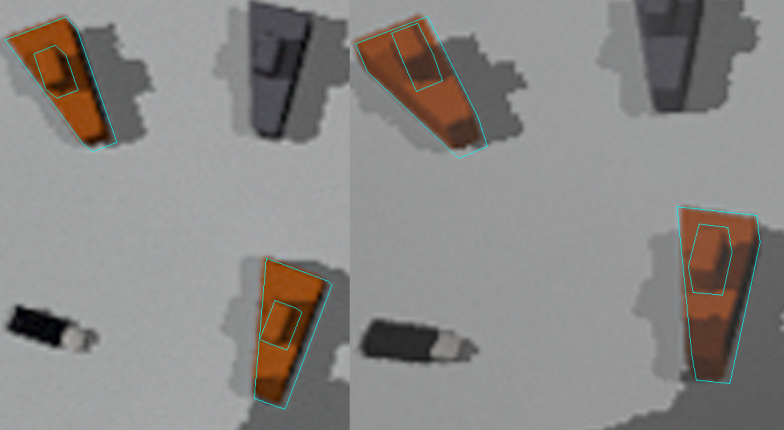

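The overlays match both wedges. The far one is at about (0.616, 0.2345) with yaw 20.5°, and the near one at (0.461, 0.096) with yaw -19.5°. I'll go to the far one first and grip its tab lengthwise.

Emit:
step_arm([
  [0.0362,-0.0457,0,0,0,-3.25],
  [0.0362,-0.0457,0,0,0,-3.25],
  [0.0362,-0.0457,0,0,0,-3.25],
  [0.0362,-0.0457,0,0,0,-3.25],
  [0.0362,-0.0457,0,0,0,-3.25],
  [0.0362,-0.0457,0,0,0,-3.25],
  [0.0362,-0.0457,0,0,0,-3.25],
  [0.0364,-0.0456,0,0,0,-3.25],
  [0,0,-0.05,0,0,0],
  [0,0,-0.05,0,0,0],
  [0,0,-0.04,0,0,0],
  [0,0,0,0,0,0],
], jaw=0.06)

```text
time: 2.88
position: [0.6129, 0.2345, 0.2612]
tool_rot: [0.568, 0.823, -0.003, -0.003]
ft_force: [-0.3, 0.1, 0.7]
grip_width: 0.0598
grip_force: 0.0
```

Emit:
step_arm([
  [0,0,-0.02,0,0,0],
  [0,0,-0.015,0,0,0],
  [0,0,0,0,0,0],
])

```text
time: 3.25
position: [0.6143, 0.2345, 0.229]
tool_rot: [0.568, 0.823, -0.001, -0.001]
ft_force: [-0.3, 0.3, 0.5]
grip_width: 0.06
grip_force: 0.0
```

Emit:
step_arm([
  [0.0015,0,-0.01,0,0,0],
  [0,0,-0.0105,0,0,0],
  [0,0,0,0,0,0],
  [0,0,0,0,0,0],
])

```text
time: 3.75
position: [0.6163, 0.2345, 0.2092]
tool_rot: [0.568, 0.823, -0.0, -0.0]
ft_force: [0.4, 0.1, 0.7]
grip_width: 0.06
grip_force: 0.0
```

Emit:
step_arm([
  [0,0,0,0,0,0],
  [0,0,0,0,0,0],
  [0,0,0,0,0,0],
  [0,0,0,0,0,0],
], jaw=0.01, squeeze=20)

```text
time: 4.25
position: [0.6163, 0.2345, 0.2093]
tool_rot: [0.568, 0.823, 0.0, 0.0]
ft_force: [-0.3, 0.1, 0.4]
grip_width: 0.028
grip_force: 0.4
```

Emit:
step_arm([
  [0,0,0,0,0,0],
  [0,0,0,0,0,0],
  [0,0,0.02,0,0,0],
  [0,0,0.04,0,0,0],
  [0,0,0.04,0,0,0],
  [0,0,0,0,0,0],
])

```text
time: 5.0
position: [0.6176, 0.2348, 0.3146]
tool_rot: [0.568, 0.823, 0.004, 0.003]
ft_force: [-0.2, 0.0, -0.4]
grip_width: 0.0234
grip_force: 20.0
```

Emit:
step_arm([
  [-0.0147,-0.0475,0,0,0,8.5],
  [-0.0147,-0.0475,0,0,0,8.5],
  [-0.0147,-0.0475,0,0,0,8.5],
  [-0.0147,-0.0475,0,0,0,8.5],
  [-0.0147,-0.0475,0,0,0,8.5],
  [-0.0147,-0.0475,0,0,0,8.5],
  [-0.0147,-0.0475,0,0,0,8.5],
  [-0.0147,-0.0475,0,0,0,8.5],
  [-0.0147,-0.0475,0,0,0,8.5],
  [-0.0147,-0.0475,0,0,0,8.5],
  [0,0,0,0,0,0],
  [0,0,0,0,0,0],
])

```text
time: 6.5
position: [0.4688, -0.2401, 0.3089]
tool_rot: [-0.136, 0.991, 0.001, -0.001]
ft_force: [0.7, 0.1, -0.2]
grip_width: 0.024
grip_force: 20.0
```

Emit:
step_arm([
  [0.0007,-0.0005,-0.03,0,0,0.4],
  [0,0,-0.03,0,0,0],
  [0,0,-0.02,0,0,0],
  [0,0,-0.008,0,0,0],
  [0,0,0,0,0,0],
  [0,0,0,0,0,0],
  [0,0,0,0,0,0],
])

```text
time: 7.38
position: [0.4702, -0.2411, 0.2221]
tool_rot: [-0.14, 0.99, -0.001, 0.001]
ft_force: [-0.0, 0.6, 0.0]
grip_width: 0.0238
grip_force: 20.0
```

```bash
python3 - <<'E'
from wf import *
v=[]
for n,b in(("top",(315,165,405,255)),("side",(330,165,440,255))):
    c=camera(n); v.append(cv2.resize(c["pixels"][b[1]:b[3],b[0]:b[2]],None,fx=4,fy=4,interpolation=cv2.INTER_CUBIC))
cv2.imwrite("pics/p1.png",np.hstack(v)); print(get_obs()["position"],get_obs()["ft_force"])
E
```

```text
[ 0.47007983 -0.24113263  0.22185873] [-0.74156221  1.039878   -0.88734421]
```

View pics/p1.png

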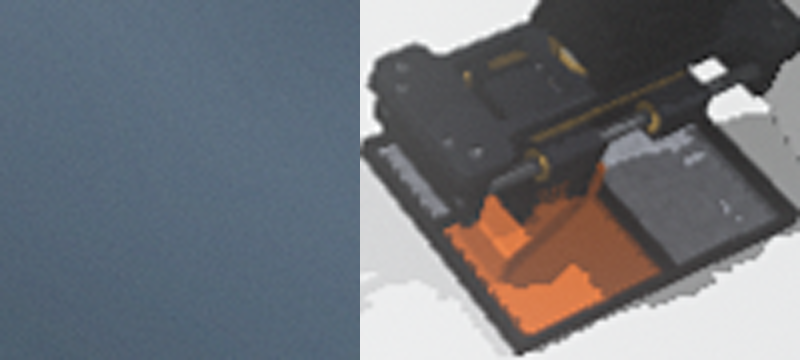

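The top camera is blocked by the arm. The side view shows the wedge over the far half of the orange bay, inside its walls. I'll lower it and release.

Emit:
step_arm([
  [0,0,-0.004,0,0,0],
  [0,0,-0.004,0,0,0],
  [0,0,-0.0015,0,0,0],
  [0,0,0,0,0,0],
  [0,0,0,0,0,0],
])

```text
time: 8.1
position: [0.4698, -0.241, 0.2123]
tool_rot: [-0.14, 0.99, 0.0, -0.0]
ft_force: [-0.8, -0.2, 6.4]
grip_width: 0.024
grip_force: 20.0
```

Emit:
step_arm([
  [0,0,0,0,0,0],
  [0,0,0,0,0,0],
  [0,0,0,0,0,0],
  [0,0,0.03,0,0,0],
  [0,0,0.05,0,0,0],
  [0,0,0.05,0,0,0],
  [0,0,0,0,0,0],
], jaw=0.06)

```text
time: 8.98
position: [0.471, -0.2417, 0.3455]
tool_rot: [-0.141, 0.99, -0.003, 0.003]
ft_force: [0.2, -1.4, 0.2]
grip_width: 0.06
grip_force: 0.0
```

Emit:
step_arm([
  [-0.0014,0.0482,0,0,0,7.8],
  [-0.0014,0.0482,0,0,0,7.8],
  [-0.0014,0.0482,0,0,0,7.8],
  [-0.0014,0.0482,0,0,0,7.8],
  [-0.0014,0.0482,0,0,0,7.8],
  [-0.0014,0.0482,0,0,0,7.8],
  [-0.0014,0.0482,0,0,0,7.7],
  [0,0,-0.05,0,0,0],
  [0,0,-0.04,0,0,0],
  [0,0,0,0,0,0],
  [0,0,0,0,0,0],
  [0,0,0,0,0,0],
])

```text
time: 10.48
position: [0.4607, 0.0962, 0.2531]
tool_rot: [-0.578, 0.816, -0.001, 0.001]
ft_force: [-0.2, -0.3, 0.4]
grip_width: 0.0599
grip_force: 0.0
```

```bash
python3 - <<'E'
from wf import *
C=[camera("top"),camera("side")]; W=[world(c) for c in C]
o,M=wedge(C[:1],W[:1],(.47,-.241,1.85)) if 0 else (None,None)
for i in(0,1):
    w=W[i]; t=near(w,(w[...,2]>.044)&(w[...,2]<.058),(.47,-.241),.06); print(i,t.sum(),np.round(np.nanmedian(w[t],0),4))
v=[cv2.resize(c["pixels"][b[1]:b[3],b[0]:b[2]],None,fx=4,fy=4,interpolation=cv2.INTER_CUBIC) for c,b in zip(C,((315,165,405,255),(330,165,440,255)))]
cv2.imwrite("pics/p2.png",np.hstack(v))
E
```

```text
0 61 [ 0.468  -0.2396  0.0483]
1 78 [ 0.4698 -0.2386  0.0491]
```

View pics/p2.png

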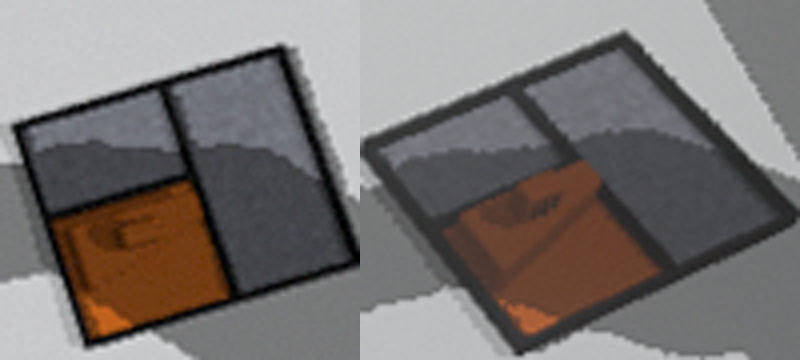

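The first wedge lies flat in the upper part of the orange bay: head left, slope facing down, tab top at 48 to 49 mm. I'll grip the second wedge.

Emit:
step_arm([
  [0,0,-0.02,0,0,0],
  [0,0,-0.016,0,0,0],
  [0.0003,0,-0.008,0,0,0],
  [0,0,0,0,0,0],
  [0,0,0,0,0,0],
])

```text
time: 11.2
position: [0.4607, 0.0964, 0.2083]
tool_rot: [-0.578, 0.816, -0.0, 0.0]
ft_force: [-0.7, -1.0, -0.7]
grip_width: 0.06
grip_force: 0.0
```

Emit:
step_arm([
  [0,0,0,0,0,0],
  [0,0,0,0,0,0],
  [0,0,0,0,0,0],
  [0,0,0,0,0,0],
  [0,0,0,0,0,0],
  [0,0,0,0,0,0],
], jaw=0.01)

```text
time: 11.95
position: [0.4606, 0.0964, 0.2078]
tool_rot: [-0.578, 0.816, -0.0, 0.0]
ft_force: [0.0, 0.3, 1.3]
grip_width: 0.0237
grip_force: 20.0
```

Emit:
step_arm([
  [0,0,0.02,0,0,0],
  [0,0,0.04,0,0,0],
  [0,0,0.04,0,0,0],
  [-0.0026,-0.0507,0,0,0,-7.8],
  [-0.0026,-0.0507,0,0,0,-7.8],
  [-0.0026,-0.0507,0,0,0,-7.8],
  [-0.0026,-0.0507,0,0,0,-7.8],
  [-0.0026,-0.0507,0,0,0,-7.8],
  [-0.0026,-0.0507,0,0,0,-7.8],
  [-0.0023,-0.0509,0,0,0,-7.8],
  [0,0,0,0,0,0],
  [0,0,0,0,0,0],
])

```text
time: 13.45
position: [0.4419, -0.2581, 0.3073]
tool_rot: [-0.139, 0.99, 0.001, -0.001]
ft_force: [-1.1, 0.8, -0.8]
grip_width: 0.024
grip_force: 20.0
```

Emit:
step_arm([
  [0.0006,-0.0004,-0.03,0,0,0],
  [0,0,-0.03,0,0,0],
  [0,0,-0.02,0,0,0],
  [0,0,-0.008,0,0,0],
  [0,0,0,0,0,0],
  [0,0,0,0,0,0],
  [0,0,-0.004,0,0,0],
  [0,0,-0.003,0,0,0],
  [0,0,0,0,0,0],
  [0,0,0,0,0,0],
])

```text
time: 14.7
position: [0.4431, -0.2592, 0.2128]
tool_rot: [-0.139, 0.99, 0.0, -0.0]
ft_force: [0.7, -0.1, -0.3]
grip_width: 0.0236
grip_force: 20.0
```

Emit:
step_arm([
  [0,0,-0.0012,0,0,0],
  [0.001,0.0003,0,0,0,0],
  [0.001,0.0003,0,0,0,0],
  [0.001,0.0003,0,0,0,0],
  [0.001,0.0003,0,0,0,0],
  [0.001,0.0003,0,0,0,0],
  [0.001,0.0003,0,0,0,0],
  [0,0,0,0,0,0],
  [0,0,0,0,0,0],
])

```text
time: 15.82
position: [0.4492, -0.2573, 0.2116]
tool_rot: [-0.139, 0.99, -0.0, 0.0]
ft_force: [0.1, 0.8, -0.8]
grip_width: 0.0238
grip_force: 20.0
```

```bash
python3 - <<'E'
from wf import *
c=camera("side"); b=(330,165,440,255)
cv2.imwrite("pics/p3.png",cv2.resize(c["pixels"][b[1]:b[3],b[0]:b[2]],None,fx=5,fy=5,interpolation=cv2.INTER_CUBIC))
E
```

```text
(no output)
```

View pics/p3.png

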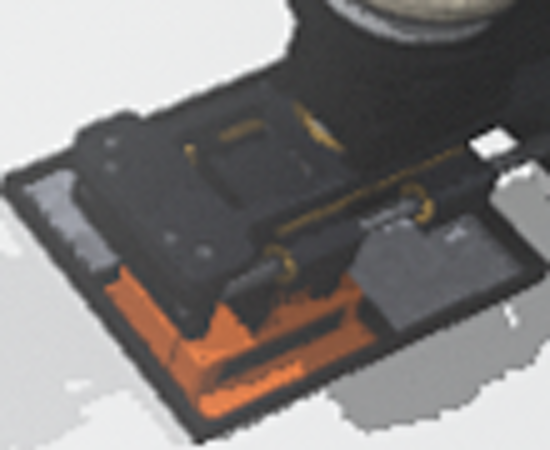

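The second wedge is in the near half of the bay with its slope next to the first. I'll slide it slightly more, lower it and release.

Emit:
step_arm([
  [0.001,0.0003,0,0,0,0],
  [0.0005,0.0001,0,0,0,0],
  [0,0,-0.001,0,0,0],
  [0,0,-0.0006,0,0,0],
  [0,0,0,0,0,0],
])

```text
time: 16.5
position: [0.4507, -0.2569, 0.2108]
tool_rot: [-0.14, 0.99, -0.0, 0.0]
ft_force: [-1.5, 0.4, 6.7]
grip_width: 0.0238
grip_force: 20.0
```

Emit:
step_arm([
  [0,0,0,0,0,0],
  [0,0,0,0,0,0],
  [0,0,0,0,0,0],
  [0,0,0.03,0,0,0],
  [0,0,0.05,0,0,0],
  [0,0,0.05,0,0,0],
  [0,0,0,0,0,0],
], jaw=0.06)

```text
time: 17.38
position: [0.4517, -0.2576, 0.3435]
tool_rot: [-0.14, 0.99, -0.003, 0.003]
ft_force: [0.3, -0.6, -0.3]
grip_width: 0.0598
grip_force: 0.0
```

Emit:
step_arm([
  [0.0282,0.0393,0,0,0,-4.5],
  [0.0282,0.0393,0,0,0,-4.5],
  [0.0282,0.0393,0,0,0,-4.5],
  [0.0282,0.0393,0,0,0,-4.5],
  [0.0282,0.0393,0,0,0,-4.5],
  [0.0283,0.0391,0,0,0,-4.5],
  [0,0,-0.04,0,0,0],
  [0,0,-0.04,0,0,0],
  [0,0,0,0,0,0],
  [0,0,0,0,0,0],
  [0,0,0,0,0,0],
], jaw=0.087)

```text
time: 18.75
position: [0.6206, -0.0217, 0.2616]
tool_rot: [0.096, 0.995, -0.0, 0.002]
ft_force: [-0.3, 0.3, 0.8]
grip_width: 0.0871
grip_force: 0.0
```

```bash
python3 - <<'E'
from wf import *
C=[camera("top"),camera("side")]; W=[world(c) for c in C]
R=np.array([[np.cos(.2793),-np.sin(.2793)],[np.sin(.2793),np.cos(.2793)]])
for i in(0,1):
    w=W[i]; L=(w[...,:2]-[.4963,-.2787])@R
    for nm,lo,hi in(("P",-.03,.02),("Q",-.07,-.03)):
        t=(w[...,2]>.042)&(w[...,2]<.058)&(L[...,0]>lo)&(L[...,0]<hi)&(abs(L[...,1]-.039)<.04)
        print(i,nm,t.sum(),np.round(np.median(L[t],0)*1e3,1),np.nanmedian(w[t][:,2]).round(4))
v=[cv2.resize(c["pixels"][b[1]:b[3],b[0]:b[2]],None,fx=4,fy=4,interpolation=cv2.INTER_CUBIC) for c,b in zip(C,((315,165,405,255),(330,165,440,255)))]
v.append(cv2.resize(C[1]["pixels"][160:250,210:310],None,fx=4,fy=4)[:, :])
im=np.hstack(v); cv2.imwrite("pics/p4.png",cv2.resize(im,None,fx=.66,fy=.66,interpolation=cv2.INTER_AREA))
E
```

```text
0 P 62 [-13.   45.6] 0.0485
0 Q 64 [-39.3  35.8] 0.0484
1 P 88 [-12.4  46.2] 0.049
1 Q 92 [-38.2  36.8] 0.0492
```

View pics/p4.png

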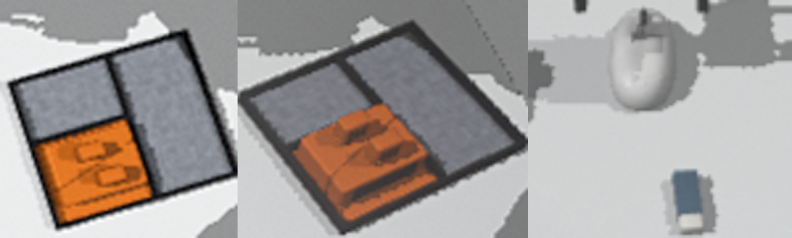

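Both wedges lie flat, tabs 26 mm apart across and 10 mm along, which means their slopes touch. The mouse sits between the open fingers, so I'll descend on it.

Emit:
step_arm([
  [0,0,-0.03,0,0,0],
  [0,0,-0.02,0,0,0],
  [0,0,-0.01,0,0,0],
  [0,0,-0.006,0,0,0],
  [0,0,0,0,0,0],
  [0,0,0,0,0,0],
])

```text
time: 19.6
position: [0.6203, -0.0213, 0.1945]
tool_rot: [0.095, 0.995, -0.0, 0.001]
ft_force: [-0.5, -0.3, 0.1]
grip_width: 0.0869
grip_force: 0.0
```

Emit:
step_arm([
  [0,0,0,0,0,0],
  [0,0,0,0,0,0],
  [0,0,0,0,0,0],
  [0,0,0,0,0,0],
  [0,0,0,0,0,0],
  [0,0,0,0,0,0],
], jaw=0.03, squeeze=15)

```text
time: 20.35
position: [0.6199, -0.0213, 0.1939]
tool_rot: [0.096, 0.995, -0.0, -0.0]
ft_force: [0.2, 0.2, 0.7]
grip_width: 0.0526
grip_force: 14.6
```

Emit:
step_arm([
  [0,0,0.015,0,0,0],
  [0,0,0.035,0,0,0],
  [0,0,0.05,0,0,0],
  [-0.0147,-0.0437,0,0,0,3.85],
  [-0.0147,-0.0437,0,0,0,3.85],
  [-0.0147,-0.0437,0,0,0,3.85],
  [-0.0147,-0.0437,0,0,0,3.85],
  [-0.0147,-0.0437,0,0,0,3.85],
  [-0.0147,-0.0437,0,0,0,3.85],
  [-0.0147,-0.0435,0,0,0,3.85],
  [0,0,0,0,0,0],
  [0,0,0,0,0,0],
])

```text
time: 21.85
position: [0.5168, -0.3268, 0.2944]
tool_rot: [-0.139, 0.99, 0.0, 0.0]
ft_force: [-1.0, -0.4, -1.0]
grip_width: 0.0523
grip_force: 14.5
```

```bash
python3 - <<'E'
from wf import *
C=[camera("top"),camera("side")]
v=[cv2.resize(c["pixels"][150:255,310:450],None,fx=2.8,fy=2.8) for c in C]
cv2.imwrite("pics/p5.png",np.hstack(v))
E
```

```text
(no output)
```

View pics/p5.png

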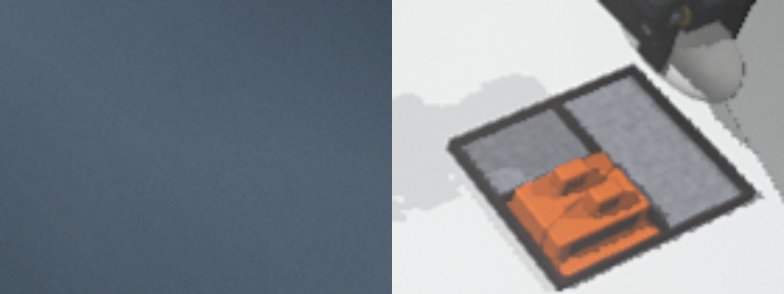

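The mouse is held level above the tray, and the parallax in the side view is what I'd expect at that height. I'll lower it.

Emit:
step_arm([
  [0,0,-0.03,0,0,0],
  [0,0,-0.03,0,0,0],
  [0,0,-0.02,0,0,0],
  [0,0,-0.008,0,0,0],
  [0,0,0,0,0,0],
  [0,0,-0.005,0,0,0],
  [0,0,-0.004,0,0,0],
  [0,0,0,0,0,0],
  [0,0,0,0,0,0],
])

```text
time: 23.08
position: [0.517, -0.3271, 0.1972]
tool_rot: [-0.139, 0.99, -0.0, 0.0]
ft_force: [-1.1, -0.4, -0.5]
grip_width: 0.0525
grip_force: 14.5
```

Emit:
step_arm([
  [0,0,-0.0008,0,0,0],
  [0,0,0,0,0,0],
])

```text
time: 23.32
position: [0.5171, -0.3271, 0.1969]
tool_rot: [-0.139, 0.99, -0.0, 0.0]
ft_force: [-1.4, 0.9, 3.6]
grip_width: 0.0524
grip_force: 15.1
```

Emit:
step_arm([
  [0,0,0,0,0,0],
  [0,0,0,0,0,0],
  [0,0,0.005,0,0,0],
  [0,0,0.01,0,0,0],
  [0,0,0.02,0,0,0],
  [0,0,0.05,0,0,0],
  [0,0,0.06,0,0,0],
  [0,0,0,0,0,0],
], jaw=0.06)

```text
time: 24.32
position: [0.5184, -0.3281, 0.3483]
tool_rot: [-0.139, 0.99, -0.005, 0.004]
ft_force: [-0.3, -0.4, -0.6]
grip_width: 0.0601
grip_force: 0.0
```

Emit:
step_arm([
  [-0.0055,0.0575,0,0,0,5.4],
  [-0.0055,0.0575,0,0,0,5.4],
  [-0.0055,0.0575,0,0,0,5.4],
  [-0.0055,0.0575,0,0,0,5.4],
  [-0.0055,0.0575,0,0,0,5.4],
  [-0.0055,0.0575,0,0,0,5.4],
  [-0.0055,0.0575,0,0,0,5.4],
  [-0.0055,0.0575,0,0,0,5.4],
  [-0.0055,0.0575,0,0,0,5.4],
  [-0.0056,0.0572,0,0,0,5.4],
  [0,0,-0.05,0,0,0],
  [0,0,0,0,0,0],
], jaw=0.045)

```text
time: 25.82
position: [0.4599, 0.2479, 0.2886]
tool_rot: [-0.574, 0.819, 0.001, -0.004]
ft_force: [-0.0, 0.1, 0.6]
grip_width: 0.0451
grip_force: 0.0
```

Emit:
step_arm([
  [0,0,0,0,0,0],
  [0,0,0,0,0,0],
])

```text
time: 26.08
position: [0.4627, 0.2471, 0.2928]
tool_rot: [-0.573, 0.82, -0.001, 0.001]
ft_force: [-0.2, -0.4, -0.6]
grip_width: 0.0453
grip_force: 0.0
```

```bash
python3 - <<'E'
from wf import *
C=[camera("top"),camera("side")]
v=[cv2.resize(C[0]["pixels"][150:255,310:430],None,fx=3.2,fy=3.2),cv2.resize(C[1]["pixels"][210:315,90:210],None,fx=3.2,fy=3.2)]
cv2.imwrite("pics/p6.png",np.hstack(v))
E
```

```text
(no output)
```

View pics/p6.png

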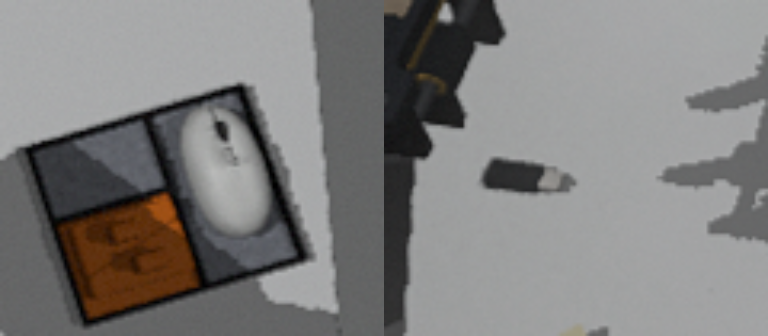

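The mouse lies inside the long bay and the USB stick is visible below the fingers. I'll descend and grip it.

Emit:
step_arm([
  [0.0006,-0.0005,-0.04,0,0,0],
  [0,0,-0.035,0,0,0],
  [0,0,-0.02,0,0,0],
  [0,0,-0.007,0,0,0],
  [0,0,0,0,0,0],
  [0,0,-0.0045,0,0,0],
  [0,0,0,0,0,0],
  [0,0,0,0,0,0],
])

```text
time: 27.18
position: [0.4627, 0.2473, 0.1851]
tool_rot: [-0.574, 0.819, -0.0, 0.0]
ft_force: [-0.1, -1.1, -0.4]
grip_width: 0.0449
grip_force: 0.0
```

Emit:
step_arm([
  [0,0,0,0,0,0],
  [0,0,0,0,0,0],
  [0,0,0,0,0,0],
  [0,0,0,0,0,0],
  [0,0,0,0,0,0],
  [0,0,0,0,0,0],
], jaw=0.005, squeeze=12)

```text
time: 27.92
position: [0.4626, 0.2472, 0.1847]
tool_rot: [-0.574, 0.819, -0.0, 0.0]
ft_force: [-0.1, -0.0, 0.3]
grip_width: 0.0166
grip_force: 12.0
```

Emit:
step_arm([
  [0,0,0.02,0,0,0],
  [0,0,0.05,0,0,0],
  [0,0,0.05,0,0,0],
  [0.0075,-0.0529,0,0,0,-6],
  [0.0075,-0.0529,0,0,0,-6],
  [0.0075,-0.0529,0,0,0,-6],
  [0.0075,-0.0529,0,0,0,-6],
  [0.0075,-0.0529,0,0,0,-6],
  [0.0075,-0.0529,0,0,0,-6],
  [0.0075,-0.0529,0,0,0,-6],
  [0.0075,-0.0529,0,0,0,-6],
  [0.0072,-0.0525,0,0,0,-6],
])

```text
time: 29.42
position: [0.5296, -0.2303, 0.3045]
tool_rot: [-0.137, 0.991, 0.0, -0.0]
ft_force: [0.9, -0.3, 0.6]
grip_width: 0.0165
grip_force: 12.0
```

Emit:
step_arm([
  [0,0,0,0,0,0],
  [0,0,0,0,0,0],
])

```text
time: 29.68
position: [0.5291, -0.2281, 0.3042]
tool_rot: [-0.139, 0.99, 0.001, -0.001]
ft_force: [0.7, 0.6, -1.5]
grip_width: 0.0168
grip_force: 12.0
```

```bash
python3 - <<'E'
from wf import *
c=camera("side"); cv2.imwrite("pics/p7.png",cv2.resize(c["pixels"][110:255,310:470],None,fx=4,fy=4))
E
```

View pics/p7.png

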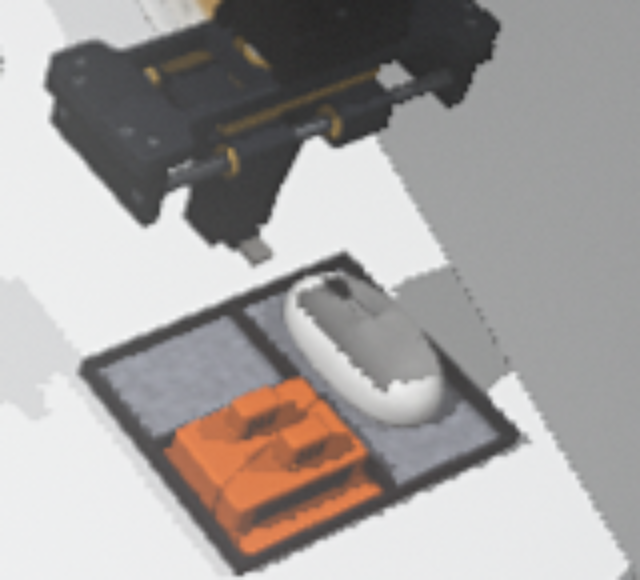

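The stick is held with its plug towards the robot. The mouse sits flat and the wedges haven't moved. I'll lower the stick into its bay.

Emit:
step_arm([
  [0.0006,-0.0004,-0.04,0,0,0],
  [0,0,-0.04,0,0,0],
  [0,0,-0.02,0,0,0],
  [0,0,-0.008,0,0,0],
  [0,0,0,0,0,0],
  [0,0,0,0,0,0],
  [0,0,-0.005,0,0,0],
  [0,0,-0.003,0,0,0],
  [0,0,0,0,0,0],
  [0,0,0,0,0,0],
])

```text
time: 30.98
position: [0.5304, -0.229, 0.1887]
tool_rot: [-0.139, 0.99, -0.0, -0.0]
ft_force: [-0.7, 0.3, 0.1]
grip_width: 0.0167
grip_force: 12.0
```

Emit:
step_arm([
  [0,0,-0.0011,0,0,0],
  [0,0,0,0,0,0],
  [0,0,0,0,0,0],
])

```text
time: 31.35
position: [0.5304, -0.229, 0.1877]
tool_rot: [-0.139, 0.99, -0.0, 0.0]
ft_force: [-1.2, 0.3, 0.6]
grip_width: 0.0171
grip_force: 12.0
```

Emit:
step_arm([
  [0,0,0,0,0,0],
  [0,0,0,0,0,0],
  [0,0,0.01,0,0,0],
  [0,0,0.03,0,0,0],
  [0,0,0.05,0,0,0],
  [0,0,0.05,0,0,0],
  [0,0.06,0,0,0,0],
  [0,0.06,0,0,0,0],
  [0,0.06,0,0,0,0],
  [0,0.06,0,0,0,0],
  [0,0,0,0,0,0],
  [0,0,0,0,0,0],
], jaw=0.035)

```text
time: 32.85
position: [0.5305, 0.0111, 0.3281]
tool_rot: [-0.14, 0.99, -0.0, 0.001]
ft_force: [-0.4, 0.3, 0.6]
grip_width: 0.0349
grip_force: 0.0
```

```bash
python3 - <<'E'
from wf import *
C=[camera("top"),camera("side")]
R=np.array([[np.cos(.2793),-np.sin(.2793)],[np.sin(.2793),np.cos(.2793)]])
for c in C:
    w=world(c); L=(w[...,:2]-[.4963,-.2787])@R*1e3; z=w[...,2]*1e3
    for nm,x0,x1,y0,y1,z0 in(("usb",16,66,0,80,8),("P",-30,0,15,75,42),("Q",-60,-28,10,70,42),("mouse",-66,66,-84,-13,8),("mousetop",-66,66,-84,-13,34)):
        t=(L[...,0]>x0)&(L[...,0]<x1)&(L[...,1]>y0)&(L[...,1]<y1)&(z>z0)&(z<60)
        if t.any(): print(nm,t.sum(),L[t].min(0).round(),L[t].max(0).round(),np.median(L[t],0).round(1),"z",np.median(z[t]).round(1),z[t].max().round(1))
v=[cv2.resize(c["pixels"][130:265,l:l+160],None,fx=2.5,fy=2.5,interpolation=cv2.INTER_CUBIC) for c,l in zip(C,(300,310))]
cv2.imwrite("pics/p8.png",np.hstack(v))
E
```

```text
usb 115 [17.  1.] [62. 48.] [41.  39.3] z 11.3 13.7
P 64 [-21.  34.] [-6. 57.] [-13.3  45.7] z 48.8 52.3
Q 63 [-46.  23.] [-32.  46.] [-39.2  35.9] z 48.6 51.7
mouse 857 [-43. -77.] [ 62. -23.] [  8.  -45.6] z 30.4 39.8
mousetop 215 [-31. -70.] [ 45. -30.] [  4.  -51.1] z 35.6 39.8
usb 146 [17. 30.] [65. 49.] [42.1 40.8] z 11.7 14.8
P 87 [-18.  34.] [-3. 58.] [-12.2  47.2] z 48.8 52.6
Q 92 [-44.  23.] [-30.  47.] [-38.6  36.5] z 48.6 52.7
mouse 1004 [-66. -84.] [ 64. -15.] [  2.6 -40.3] z 29.8 41.0
mousetop 273 [-24. -70.] [ 46. -32.] [  4.9 -50.5] z 36.3 41.0
```

View pics/p8.png

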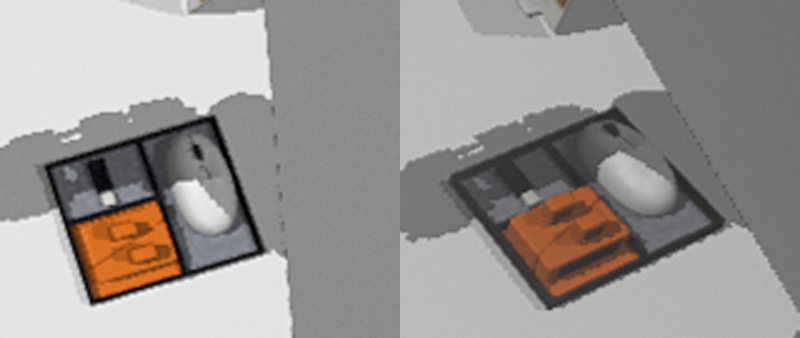

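All the parts lie in their bays: the stick's top is at 11.5 mm and the tabs are at 48.7 mm, so everything is flat. I'll hand in.

```bash
python3 -c "
from rig import hand_in; print(hand_in())"
```

```text
the job is handed in; nothing more can be done
None
```

The tray is packed and handed in: both orange wedges head to tail with sloping faces together, the mouse right side up in the long bay and the USB stick in its bay, all measured flat; the grey wedge and eraser were never touched.

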